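Fit the missing circlip on the potter's-wheel drive

ROBOT

A 7-joint arm with a two-finger parallel gripper is mounted at the origin on the work surface. World frame = base frame: x ahead of the robot, y to its left, z up, the work surface at z = 0. Lengths are in m, angles in rad, forces in N, time in s.
With the tool pointing down it reaches from about 0.4 to 0.875 m from the base axis. Payload 19.3 kg.
Tool frame: the origin (TCP) lies at the very end of the fingers, on their centre line; the grasp point (between the pads) lies 19 mm behind it; z points along the fingers, y is the direction in which the jaws open and shut (so a half turn about z gives the same grasp; the last joint's range is limited). The gripper opens to 85 mm and grips with 20 to 120 N. Pads are 22 mm wide; open, the fingers measure 114 mm over their backs; the gripper's body (76 mm by 85 mm) begins 54 mm behind the grasp point. The pads swing forward as they close: fully open they stand 13 mm farther back than shut.
Start: joints at [-1.419, 0.521, -0.036, 1.599, 0.021, 1.021, -0.113], TCP at [0.138, 0.61, 0.231] pointing down, gripper open.
Joint ranges: [-2.91, 2.91], [-0.3, 2.13], [-1.5, 1.42], [0.17, 2.43], [-1.26, 4.41], [0.16, 1.93], [-2.52, 2.52]. Speed limits (rad/s): [1.89, 1.89, 2.39, 2.39, 3.01, 3.01, 3.01].

INTERFACE

Orientations are given as [roll, pitch, yaw] about the fixed x, y, z axes, in that order (R = Rz(yaw) Ry(pitch) Rx(roll)).
In Python, from workcell import bot, viewer gives the robot as it stands.
- The arm moves only by the shell command python3 -m creep 'ROWS' [FORCE]. ROWS is JSON, a list of rows, each an object of numbers: "rx", "ry", "rz": the turn, a rotation vector about the tool's x, y, z in degrees; "tx", "ty", "tz": the shift along the tool's x, y, z in mm; "hand": the closure, from -1 (fully open) to 1 (shut), so that 0 is half open. In form: [{"rx": .., "ry": .., "rz": .., "tx": .., "ty": .., "tz": .., "hand": ..}, ...]. A call has 1 to 8 rows; each row is the pose to reach, as a shift and turn from the pose commanded when the call began, along the tool's axes at that moment; what a row does not reach only later rows make up. A row lasts 1/10 s, in which the tool goes at most 50 mm and 8.59 degrees, less where a joint would pass 70% of its speed; a pose out of reach is approached as far as the arm can. A call with a gripper value outside its range is refused whole. The fingers move at their own pace and stop on an object; FORCE is the grip in N (left out, the last holds). Time passes only in rows, so rows that repeat a pose let the fingers close. It gives the time, the measured TCP pose, the force and the opening at its end, in the units of the state.
- bot.observe(): the state, without advancing time (a new reading comes with each control period).
- viewer.grab_frame(name): name is "side" or "top" or "wrist"; returns a dict with "pixels" (420x560x3 uint8, blue, green, red), "vertical_fov" (degrees; the focal length in pixels is half the picture's height over the tangent of half this angle, whatever the lens; pixels are square), "cx", "cy" (the principal point, pixels), "rvec" (rotation vector, rad) and "tvec" (3), from world to camera coordinates, as OpenCV has them; the wrist camera has in their place "tool_from_camera" (4x4, takes a point from camera to tool coordinates, whose origin is the TCP and whose axes are the flange's). Camera axes: x right, y down, z forward; pixel columns grow to the right and rows downward; lengths in m; the calibration is good to about 2 mm. The wrist camera is an equidistant fisheye: a pixel r from the principal point sees the ray r / f radians off the axis. A picture is of the moment at which its call begins: read the wrist's pose just before it. There is no depth.
- bot.job_done(): hands the job in, once; it reports no verdict.
Trained networks look in a picture, given as the dict that the camera call returned (one of the last four; its "shot" number tells which), for a name from the list of things; names that differ only in an ending like _2 or _b are one class to them, and where a whole thing is asked for, a point or a joint stands for the part that bears it (a point fixed in the world has none). Each returns a list of dicts, best first, with "score" (0 to 1); they miss things now and then, are a little off and sometimes report something else, mostly with a low value. They report only what shows in the picture. A call takes as long as a camera call.
- viewer.outline_of(target, picture): "mask" (420x560 bool, what is visible of it) and "bbox" ([left, top, right, bottom] in pixels, round what is visible of it).
The state is a dict: "clock": time; "qpos": joint angles; "qd": joint speeds; "joint_efforts": joint torques, N m; "position": TCP position; "tool_rot": TCP orientation; "force": force on the tool from outside, world axes, zero at the start; "moment": the same for the moment, N m; "grip_width": finger opening in m.
Only numpy, scipy, OpenCV 4.12 (cv2) and the standard library are available. Lean on these libraries where they do the work, as an engineer would, in place of code of your own. Each camera call takes 0.05 s, during which the arm holds its last target.

TASK

The drive unit of the potter's wheel has two pulleys on axle stubs, but only one is secured by its circlip. Take the circlip pliers by both handles and squeeze them fully so that the circlip on their tips is spread, lower it level and gently from above over the free end of the stub that has no circlip, down to the groove right on top of the pulley's hub, and finish there still holding the pliers squeezed, without pressing down hard. Leave the bowl, the lid and the turning tool alone.

Things in the scene. Friction and masses are not known exactly. Their poses are not given: they have to be found in the camera images.
- plier_grip (a point): Where to grip the circlip pliers: midway between the two blue handles, half-way up them (54 mm above the table at the start; handles 14 mm tall), 58 mm behind the pivot, fingers free below and beside. x axis: along the pliers from handles to tips; y: the way the handles are squeezed; z up. Over the handles: 54 mm relaxed (splayed 14 degrees each), 26 mm fully squeezed (then parallel to x).
- pliers: The circlip pliers, 0.17 kg, 0.17 m long, loose and level on a stand, bent tips down, a yellow-gold circlip on the tips. Origin on the pivot, half-way up the handles; axes as plier_grip. The handles spring open; about 6 N on each at plier_grip squeezes them fully, against a stop. Gripped with 40 N or more they stay level in the hand. Only the two thin tips with the circlip hang over 7 mm below the origin.
- ring_centre (a point): Point of the pliers that is the middle of the circlip's opening once fully squeezed: 99 mm ahead of plier_grip along x, 26 mm below it, half-way up the 3 mm thick circlip (28 mm above the table at the start). Axes as plier_grip. The circlip lies flat, gap towards the handles; it passes a 28 mm shaft relaxed, 35 mm fully spread. Relaxed, its middle lies 12 mm farther ahead.
- lever_l (a joint): Squeeze of the pliers: turn of the left handle about the pivot, rad; 0 relaxed, 0.24 fully squeezed (both handles turn alike). Above 0.18 the circlip clears the shaft.
- plier_stand: Fixed dark wooden stand that carries the pliers below the pivot (34 mm wide block) and below the handle ends (84 mm wide bar, 94 to 110 mm behind the pivot); supports 47 mm high. Origin on the table below the pivot, x towards the tips.
- drive_unit: Fixed teal steel plate of the drive unit, 280 mm (y) x 150 mm (x), 12 mm thick, with both axle stubs. Origin at the centre of its underside, on the table; stubs at y = +75 mm and -75 mm. Each stub carries a fixed pulley, 90 mm in diameter, its top 44 mm above the table, with a black 52 mm hub up to 58 mm.
- groove_0 (a point): Centre of axle stub 0 (drive unit's +y half) at its groove, 60 mm above the table. Upright 30 mm steel stub, rising 13 mm above this point, its top 4 mm chamfered to 22 mm. The groove is a dark band 4 mm tall; its lower edge is the flat hub top, 2 mm below this point: a circlip resting on the hub is in its place, its mid-height then 0.5 mm below this point. Axes of the drive unit.
- groove_1 (a point): The same for axle stub 1, on the drive unit's -y half, 150 mm from stub 0.
- fitted_clip (a point): Middle of the circlip (yellow-gold, on the black hub, 40 mm across) that is already in the groove of one of the two stubs, at groove height. The other stub is the one to be served.
- glazed_bowl: Blue glazed bowl, 110 mm wide, 60 mm high, loose; origin at the centre of its underside. Leave alone.
- black_lid: Black round lid with a knob, 80 mm wide, 26 mm high, loose; origin at the centre of its underside. Leave alone.
- turning_tool: Wooden turning tool with a steel blade, 180 mm long, 14 mm high, loose; origin on its underside. Leave alone.
- pulley_a: One of the two alike pulleys of grey aluminium with a black hub, 90 mm in diameter, fixed on one or the other stub (which one varies). Origin on the stub's axis at table height.
- pulley_b: One of the two alike pulleys of grey aluminium with a black hub, 90 mm in diameter, fixed on one or the other stub (which one varies). Origin on the stub's axis at table height.

How it is judged:
By the outcome, as a careful person would: the job done as asked, in the order asked, and still so for the second after the job is handed in, while the arm keeps its last pose, push and grip.
It also fails if it takes over 38 s, if anything falls off the work surface, if the arm or the gripper's body presses on something with over 40 N, if the wrist force passes 120 N, or if a joint passes its speed limit or range.

## Working session

There is one attempt and no reset: what is moved stays moved. The work goes in short steps, Python scripts to look and compute and a shell command to move; the robot and the scene stay as the last step left them, time stands still between calls to the robot, and variables do not carry over. Pictures are saved under pics/ and viewed, and the job is handed in when it is done.

```bash
mkdir -p pics
python3 - <<'E'
from workcell import bot, viewer
import cv2
s=bot.observe()
print({k:s[k] for k in ['clock','position','tool_rot','force','grip_width']})
for n in ['side','top','wrist']:
    f=viewer.grab_frame(n)
    cv2.imwrite(f'pics/{n}0.png',f['pixels'])
    print(n,{k:f[k] for k in f if k!='pixels'})
E
```

```text
{'clock': 0.0, 'position': array([0.13744002, 0.60935031, 0.23071886]), 'tool_rot': array([-3.14041664e+00,  7.11693182e-05,  2.91974872e+00]), 'force': array([ 0.16471701, -0.91891245,  0.40164374]), 'grip_width': 0.08505286978914676}
side {'vertical_fov': 48.8124993315885, 'cx': 284.0907738922099, 'cy': 208.23666799196783, 'rvec': array([ 2.35791256, -0.70512805,  0.28025646]), 'tvec': array([-0.50961504,  0.30738683,  1.10644971]), 'shot': 1}
top {'vertical_fov': 51.26946397122815, 'cx': 276.91242930690447, 'cy': 211.86148290931115, 'rvec': array([ 2.22402107, -2.16899933,  0.1008448 ]), 'tvec': array([-0.02063071,  0.59446402,  1.36772248]), 'shot': 2}
wrist {'vertical_fov': 65.70646984690485, 'cx': 277.8538383681068, 'cy': 208.9812123298771, 'tool_from_camera': array([[ 2.96172134e-04, -9.60432120e-01, -2.78514013e-01,
         6.98156575e-02],
       [ 9.99999719e-01,  4.76175829e-04, -5.78651351e-04,
        -4.13646568e-05],
       [ 6.88376985e-04, -2.78513763e-01,  9.60431991e-01,
        -1.42328946e-01],
       [ 0.00000000e+00,  0.00000000e+00,  0.00000000e+00,
         1.00000000e+00]]), 'shot': 3}
```

View pics/side0.png

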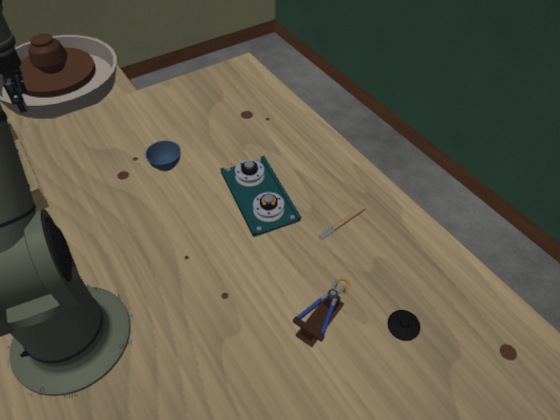

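View pics/top0.png

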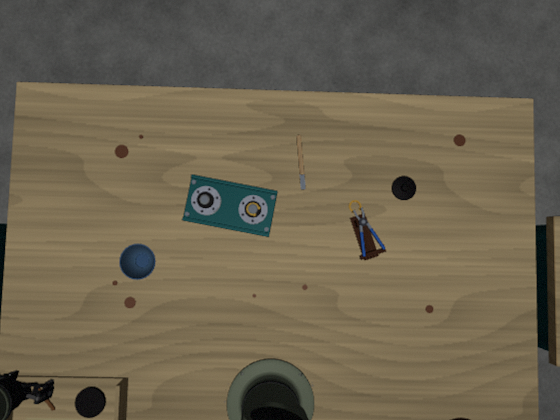

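View pics/wrist0.png

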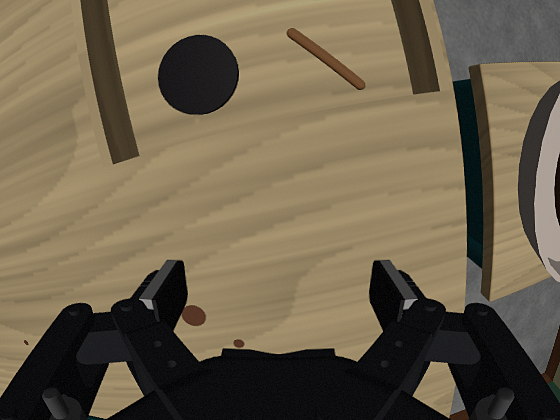

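```bash
cat > h.py <<'E'
import numpy as np, cv2
def cam(f):
    fl=210/np.tan(np.radians(f['vertical_fov'])/2)
    K=np.array([[fl,0,f['cx']],[0,fl,f['cy']],[0,0,1]])
    R=cv2.Rodrigues(np.array(f['rvec']))[0]; return K,R,np.array(f['tvec'])
def onplane(f,uv,z):
    K,R,t=cam(f); d=R.T@np.linalg.inv(K)@np.array([*uv,1.]); c=-R.T@t
    return c+d*(z-c[2])/d[2]
def proj(f,P):
    K,R,t=cam(f); p=(K@(R@np.atleast_2d(P).T+t[:,None])).T; return p[:,:2]/p[:,2:]
E
python3 - <<'E'
from workcell import bot, viewer
from h import *
for n,(a,b,c,d) in {'side':(210,140,380,350),'top':(170,160,430,270)}.items():
    f=viewer.grab_frame(n); 
    np.save(f'{n}.npy',{k:v for k,v in f.items()},allow_pickle=True)
    crop=f['pixels'][b:d,a:c]; k=3 if n=='top' else 2.8
    g=cv2.resize(crop,None,fx=k,fy=k,interpolation=cv2.INTER_CUBIC); cv2.imwrite(f'pics/{n}z.png',cv2.convertScaleAbs(g,alpha=1.8))
    for t in ['fitted_clip','pulley_a','drive_unit','pliers','plier_stand','plier_grip','ring_centre','lever_l']:
        for r in viewer.outline_of(t,f)[:3]:
            m=r['mask']; ys,xs=np.nonzero(m)
            print(n,t,round(r['score'],2),r['bbox'],m.sum(),xs.mean().round(1),ys.mean().round(1))
            if t in('drive_unit','plier_stand','pliers'): np.save(f'm_{n}_{t}.npy',m) if r['score']>.5 else 0
E
```

```text
side fitted_clip 0.74 [252.0, 191.4, 283.2, 221.7] 732 268.6 207.5
side pulley_a 0.92 [256.8, 195.3, 284.1, 222.0] 662 268.7 208.6
side pulley_a 0.73 [235.1, 161.2, 267.9, 186.8] 552 250.0 174.8
side drive_unit 0.57 [217.4, 154.0, 302.8, 239.3] 2477 260.5 198.4
side pliers 0.8 [298.3, 277.1, 346.5, 334.6] 601 328.1 301.8
side pliers 0.49 [254.8, 192.4, 284.3, 224.3] 670 268.6 208.6
side pliers 0.45 [389.4, 311.3, 422.4, 342.0] 827 403.7 324.9
side plier_stand 0.94 [292.8, 295.0, 344.4, 345.8] 1048 316.8 322.0
side plier_grip 0.63 [295.7, 277.7, 350.1, 334.9] 560 326.9 302.2
side ring_centre 0.69 [298.1, 280.8, 352.7, 336.4] 529 327.6 302.1
side lever_l 0.65 [294.8, 275.9, 341.3, 319.9] 223 314.4 304.9
top fitted_clip 0.82 [240.4, 195.0, 268.5, 224.0] 558 252.5 208.9
top fitted_clip 0.5 [353.0, 199.3, 382.7, 253.1] 308 364.7 227.7
top fitted_clip 0.43 [183.8, 174.2, 274.7, 237.8] 3076 229.5 205.2
top pulley_a 0.66 [191.7, 186.9, 218.0, 216.6] 584 205.1 200.2
top pulley_a 0.61 [236.5, 192.6, 265.0, 222.1] 621 252.3 209.1
top drive_unit 0.91 [181.9, 176.0, 279.1, 236.3] 2878 230.0 204.6
top pliers 0.85 [351.6, 198.0, 381.5, 255.1] 321 364.1 228.4
top plier_stand 0.77 [350.0, 219.2, 385.8, 259.5] 407 365.5 240.5
top plier_stand 0.46 [347.8, 199.9, 361.3, 258.6] 166 358.4 229.9
top plier_grip 0.84 [356.3, 204.3, 384.5, 255.2] 186 367.0 234.6
top plier_grip 0.34 [116.7, 243.1, 156.8, 278.3] 1016 136.3 260.9
top ring_centre 0.78 [346.7, 204.1, 382.5, 254.5] 382 363.5 226.5
top ring_centre 0.25 [348.6, 206.5, 361.0, 259.5] 157 359.6 233.1
top lever_l 0.53 [348.5, 199.7, 361.9, 255.2] 144 358.7 230.9
top lever_l 0.17 [347.2, 203.5, 382.2, 255.5] 176 361.4 224.8
```

View pics/topz.png

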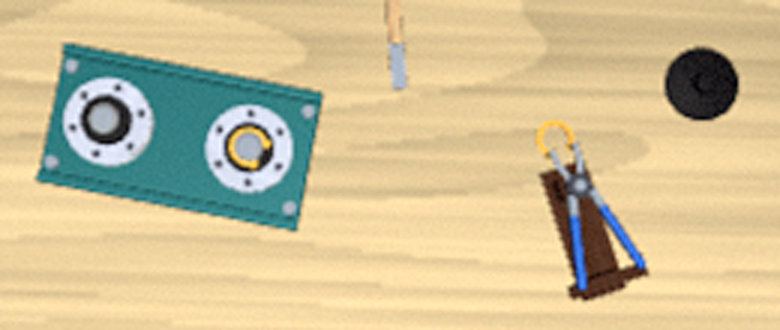

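View pics/sidez.png

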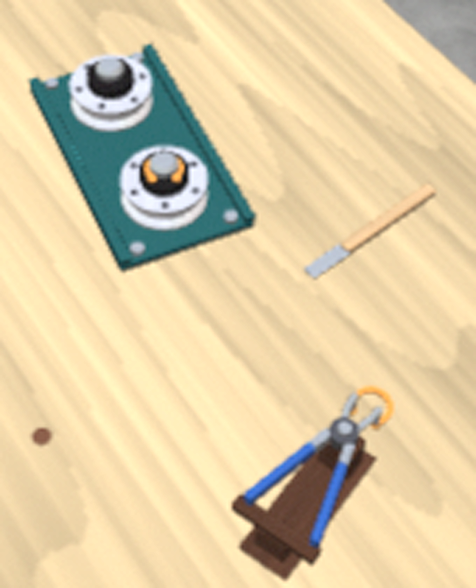

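Run:
```python
from h import *
T=np.load('top.npy',allow_pickle=True).item();S=np.load('side.npy',allow_pickle=True).item()
tz=lambda u,v:(170+(u+.5)/3-.5,160+(v+.5)/3-.5)
sz=lambda u,v:(210+(u+.5)/2.8-.5,140+(v+.5)/2.8-.5)
def tri(a,b):
    P=[K@np.c_[R,t] for K,R,t in (cam(T),cam(S))]
    X=cv2.triangulatePoints(P[0],P[1],np.array(a,float),np.array(b,float)).ravel(); return (X[:3]/X[3]).round(4)
for nm,a,b,z in [('stub free top',(105.5,118),(112,68),.073),('stub fit top',(249,145),(162,162),.073),('pulley free',(108,121.5),(111,92),.044),('pulley fit',(249.5,148),(164,184),.044),('pivot',(580,184),(344,430),.06),('handleL',(582,289),(249,497),.054),('handleR',(641,266),(316,541),.054)]:
    print(nm,onplane(T,tz(*a),z).round(4),onplane(S,sz(*b),z).round(4),tri(tz(*a),sz(*b)))
for a in [(66,44),(322,95),(297,229),(38,180)]: print('plate',onplane(T,tz(*a),.012).round(4))
f=S;m=None
```

```text
stub free top [0.6248 0.216  0.073 ] [0.6255 0.2088 0.073 ] [0.6273 0.2161 0.0659]
stub fit top [0.601  0.0696 0.073 ] [0.5986 0.066  0.073 ] [0.6013 0.0699 0.0677]
pulley free [0.6239 0.2175 0.044 ] [0.6198 0.2036 0.044 ] [0.6268 0.2193 0.0266]
pulley fit [0.6002 0.07   0.044 ] [0.5977 0.0613 0.044 ] [0.6019 0.0699 0.0327]
pivot [ 0.5706 -0.2718  0.06  ] [ 0.5713 -0.2725  0.06  ] [ 0.5711 -0.2722  0.0596]
handleL [ 0.4628 -0.2763  0.054 ] [ 0.4678 -0.2772  0.054 ] [ 0.465  -0.2771  0.0564]
handleR [ 0.4878 -0.3373  0.054 ] [ 0.4914 -0.3398  0.054 ] [ 0.4898 -0.3387  0.0533]
plate [0.7086 0.2696 0.012 ]
plate [ 0.6613 -0.0046  0.012 ]
plate [0.5178 0.0184 0.012 ]
plate [0.5628 0.2936 0.012 ]
```

```bash
python3 -m creep '[{"tx":-40,"ty":-25,"rz":8},{"tx":-80,"ty":-50,"rz":16},{"tx":-120,"ty":-75,"rz":24},{"tx":-160,"ty":-100,"rz":32},{"tx":-200,"ty":-125,"rz":40},{"tx":-240,"ty":-150,"rz":48},{"tx":-280,"ty":-175,"rz":56},{"tx":-320,"ty":-200,"rz":64}]'; python3 -c "
from workcell import bot
s=bot.observe();print(s['clock'],s['qpos'].round(2),s['position'].round(3),s['tool_rot'].round(3))"
```

```text
1.05 [-1.42  0.52 -0.04  1.6   0.02  1.02 -0.11] [0.138 0.61  0.231] [-3.142  0.     2.92 ]schema error: expected keys rx, ry, rz, tx, ty, tz, hand
```

```bash
python3 -m creep '[{"rx":0,"ry":0,"rz":8,"tx":-40,"ty":-25,"tz":0,"hand":-1},{"rx":0,"ry":0,"rz":16,"tx":-80,"ty":-50,"tz":0,"hand":-1},{"rx":0,"ry":0,"rz":24,"tx":-120,"ty":-75,"tz":0,"hand":-1},{"rx":0,"ry":0,"rz":32,"tx":-160,"ty":-100,"tz":0,"hand":-1},{"rx":0,"ry":0,"rz":40,"tx":-200,"ty":-125,"tz":0,"hand":-1},{"rx":0,"ry":0,"rz":48,"tx":-240,"ty":-150,"tz":0,"hand":-1},{"rx":0,"ry":0,"rz":56,"tx":-280,"ty":-175,"tz":0,"hand":-1},{"rx":0,"ry":0,"rz":64,"tx":-320,"ty":-200,"tz":0,"hand":-1}]'; python3 -c "
from workcell import bot
s=bot.observe();print(s['clock'],s['qpos'].round(2),s['position'].round(3),s['tool_rot'].round(3))"
```

```text
clock: 1.85
position: [0.4068, 0.3427, 0.2316]
tool_rot: [3.141, -0.0, 1.797]
force: [0.5, 0.4, 0.7]
grip_width: 0.0852
1.85 [-1.04  0.39  0.3   1.86 -0.14  0.92 -0.45] [0.407 0.343 0.232] [ 3.141 -0.     1.797]
```

```bash
python3 -m creep '[{"rx":0,"ry":0,"rz":7,"tx":-45,"ty":-2,"tz":0,"hand":-1},{"rx":0,"ry":0,"rz":14,"tx":-92,"ty":-5,"tz":0,"hand":-1},{"rx":0,"ry":0,"rz":21,"tx":-140,"ty":-7,"tz":0,"hand":-1},{"rx":0,"ry":0,"rz":28,"tx":-188,"ty":-10,"tz":0,"hand":-1},{"rx":0,"ry":0,"rz":35,"tx":-236,"ty":-12,"tz":0,"hand":-1},{"rx":0,"ry":0,"rz":42,"tx":-284,"ty":-15,"tz":0,"hand":-1},{"rx":0,"ry":0,"rz":49,"tx":-332,"ty":-17,"tz":0,"hand":-1},{"rx":0,"ry":0,"rz":56,"tx":-380,"ty":-20,"tz":0,"hand":-1}]'; python3 -c "
from workcell import bot
s=bot.observe();print(s['clock'],s['qpos'].round(2),s['position'].round(4),s['tool_rot'].round(4))"
```

```text
clock: 2.65
position: [0.4737, -0.032, 0.2317]
tool_rot: [3.141, -0.001, 0.821]
force: [0.2, 0.5, -0.5]
grip_width: 0.0852
2.65 [-0.57  0.34  0.65  2.01 -0.26  0.88 -0.53] [ 0.4737 -0.032   0.2317] [ 3.1412e+00 -9.0000e-04  8.2080e-01]
```

```bash
python3 -m creep '[{"rx":0,"ry":0,"rz":5,"tx":-29,"ty":38,"tz":5,"hand":-1},{"rx":0,"ry":0,"rz":10,"tx":-58,"ty":76,"tz":10,"hand":-1},{"rx":0,"ry":0,"rz":15,"tx":-87,"ty":114,"tz":15,"hand":-1},{"rx":0,"ry":0,"rz":20,"tx":-116,"ty":152,"tz":20,"hand":-1},{"rx":0,"ry":0,"rz":24,"tx":-142,"ty":187,"tz":25,"hand":-1},{"rx":0,"ry":0,"rz":26.4,"tx":-161,"ty":209,"tz":30,"hand":-1},{"rx":0,"ry":0,"rz":26.4,"tx":-161,"ty":209,"tz":30,"hand":-1}]'
python3 - <<'E'
from workcell import bot, viewer
import numpy as np,cv2
s=bot.observe();print(s['clock'],s['qpos'].round(2),s['position'].round(4),s['tool_rot'].round(4))
f=viewer.grab_frame('wrist');f['state']=s;np.save('w1.npy',f);cv2.imwrite('pics/w1.png',cv2.convertScaleAbs(f['pixels'],alpha=1.6))
E
```

```text
clock: 3.35
position: [0.5169, -0.2944, 0.2006]
tool_rot: [3.14, 0.002, 0.359]
force: [-0.6, -0.6, -0.3]
grip_width: 0.0853
3.35 [-0.05  0.61  0.7   1.74 -0.47  0.96 -0.38] [ 0.5169 -0.2944  0.2006] [3.1401e+00 1.8000e-03 3.5870e-01]
```

View pics/w1.png

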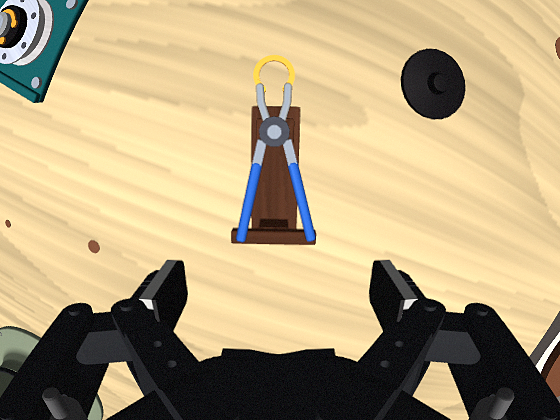

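```bash
cat >> h.py <<'E'
def wplane(f,uv,z):
    "world xyz and tool-frame xyz of pixel at world height z"
    from scipy.spatial.transform import Rotation as Ro
    fl=210/np.tan(np.radians(f['vertical_fov'])/2)
    d=np.array([uv[0]-f['cx'],uv[1]-f['cy']]); r=np.hypot(*d); th=r/fl
    ray=np.array([*(np.sin(th)*d/max(r,1e-9)),np.cos(th)])
    T=f['tool_from_camera']; s=f['state']; R=Ro.from_euler('xyz',s['tool_rot']).as_matrix()
    c=R@T[:3,3]+s['position']; d=R@T[:3,:3]@ray
    p=c+d*(z-c[2])/d[2]; return p.round(4),(R.T@(p-s['position'])).round(4)
E
python3 - <<'E'
from h import *
f=np.load('w1.npy',allow_pickle=True).item()
for n,uv,z in [('pivot',(274.5,131.5),.061),('hl',(242,239),.056),('hr',(310,239),.056),('blueL top',(257,165),.056),('blueR top',(292,165),.056),('ringfront',(274,56),.028),('ringL',(254,75),.028),('ringR',(294,75),.028),('barL',(232,237),.047),('barR',(316,238),.047)]: print(n,*wplane(f,uv,z))
E
```

```text
pivot [ 0.5713 -0.272   0.061 ] [ 0.059  -0.0022  0.1395]
hl [ 0.4663 -0.2781  0.056 ] [-0.0414 -0.0333  0.1447]
hr [ 0.4889 -0.3386  0.056 ] [-0.0414  0.0313  0.1448]
blueL top [ 0.5377 -0.2679  0.056 ] [ 0.029  -0.0178  0.1446]
blueR top [ 0.5486 -0.297   0.056 ] [0.029  0.0133 0.1446]
ringfront [ 0.6388 -0.2459  0.028 ] [ 0.1315 -0.0029  0.1724]
ringL [ 0.6146 -0.2347  0.028 ] [ 0.1128 -0.0219  0.1724]
ringR [ 0.6279 -0.2703  0.028 ] [0.1127 0.0161 0.1725]
barL [ 0.4611 -0.2684  0.047 ] [-0.0429 -0.0442  0.1537]
barR [ 0.489  -0.3459  0.047 ] [-0.044   0.0381  0.1538]
```

```bash
python3 -m creep '[{"rx":0,"ry":0,"rz":-0.7,"tx":1,"ty":-1.5,"tz":30,"hand":-1},{"rx":0,"ry":0,"rz":-0.7,"tx":1,"ty":-1.5,"tz":65,"hand":-1},{"rx":0,"ry":0,"rz":-0.7,"tx":1,"ty":-1.5,"tz":100,"hand":-1},{"rx":0,"ry":0,"rz":-0.7,"tx":1,"ty":-1.5,"tz":130,"hand":-1},{"rx":0,"ry":0,"rz":-0.7,"tx":1,"ty":-1.5,"tz":150,"hand":-1},{"rx":0,"ry":0,"rz":-0.7,"tx":1,"ty":-1.5,"tz":162,"hand":-1},{"rx":0,"ry":0,"rz":-0.7,"tx":1,"ty":-1.5,"tz":167,"hand":-1},{"rx":0,"ry":0,"rz":-0.7,"tx":1,"ty":-1.5,"tz":167,"hand":-1}]'
python3 - <<'E'
from workcell import bot, viewer
import numpy as np,cv2
from h import *
s=bot.observe();print(s['clock'],s['qpos'].round(2),s['position'].round(4),s['tool_rot'].round(4))
f=viewer.grab_frame('wrist');f['state']=s;np.save('w2.npy',f);cv2.imwrite('pics/w2.png',cv2.convertScaleAbs(f['pixels'],alpha=1.6))
E
```

```text
clock: 4.2
position: [0.5185, -0.2883, 0.0345]
tool_rot: [3.142, -0.0, 0.377]
force: [0.4, -0.9, 0.2]
grip_width: 0.0855
4.2 [ 0.06  0.82  0.52  1.83 -0.63  0.66 -0.23] [ 0.5185 -0.2883  0.0345] [ 3.1416e+00 -1.0000e-04  3.7740e-01]
```

View pics/w2.png

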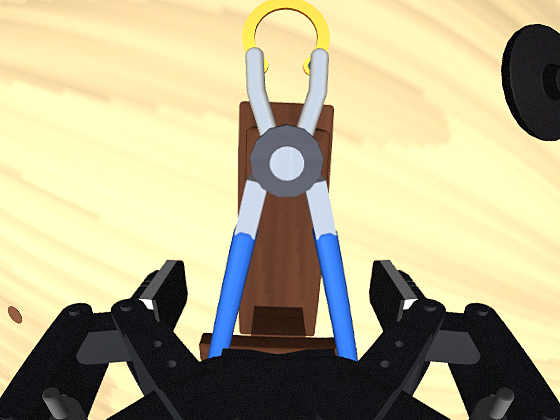

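Run:
```python
from h import *
from workcell import bot
f=np.load('w2.npy',allow_pickle=True).item()
s=bot.observe();print(s['position'].round(4),s['tool_rot'].round(4))
for n,uv,z in [('pivot',(287,163.5),.061),('ringL',(243.5,40),.028),('ringR',(329.5,40),.028),('ringtop',(286,0),.028),('blueL',(243,234),.058),('blueR',(328,234),.058),('bl3',(230,300),.058),('br3',(342,300),.058)]: print(n,*wplane(f,uv,z))
```

```text
[ 0.5188 -0.2885  0.0351] [ 3.141e+00 -7.000e-04  3.772e-01]
pivot [ 0.5705 -0.2717  0.061 ] [ 0.0544  0.0038 -0.0265]
ringL [ 0.6129 -0.2347  0.028 ] [ 0.1074 -0.015   0.0065]
ringR [ 0.6276 -0.2708  0.028 ] [0.1078 0.024  0.0065]
ringtop [ 0.6384 -0.2453  0.028 ] [0.1273 0.0042 0.0065]
blueL [ 0.5382 -0.2663  0.058 ] [ 0.0264 -0.0131 -0.0235]
blueR [ 0.5505 -0.2973  0.058 ] [ 0.0264  0.0202 -0.0235]
bl3 [ 0.5074 -0.2711  0.058 ] [-0.0041 -0.02   -0.0235]
br3 [ 0.5249 -0.3161  0.058 ] [-0.0043  0.0282 -0.0235]
```

```bash
python3 -m creep '[{"rx":0,"ry":0,"rz":0,"tx":-3.7,"ty":3.6,"tz":1.5,"hand":-1},{"rx":0,"ry":0,"rz":0,"tx":-3.7,"ty":3.6,"tz":1.5,"hand":-1},{"rx":0,"ry":0,"rz":0,"tx":-3.7,"ty":3.6,"tz":1.5,"hand":-1}]'
python3 - <<'E'
from workcell import bot, viewer
import numpy as np,cv2
from h import *
s=bot.observe();print(s['clock'],s['position'].round(4),s['tool_rot'].round(4))
f=viewer.grab_frame('wrist');f['state']=s;np.save('w2.npy',f);cv2.imwrite('pics/w3.png',cv2.convertScaleAbs(f['pixels'],alpha=1.6))
E
```

```text
clock: 4.55
position: [0.5163, -0.2936, 0.0333]
tool_rot: [3.141, -0.0, 0.376]
force: [0.3, -0.3, 0.1]
grip_width: 0.0855
4.55 [ 0.5163 -0.2936  0.0333] [ 3.1412e+00 -5.0000e-04  3.7640e-01]
```

View pics/w3.png

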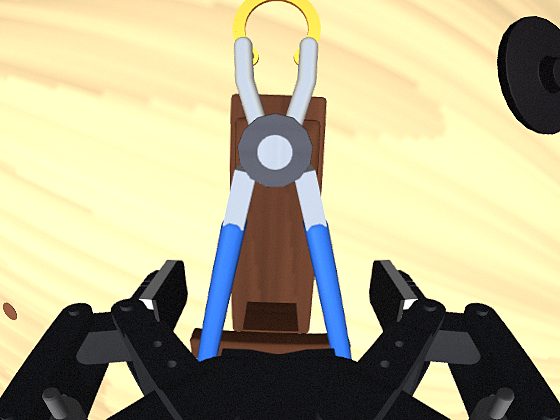

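```bash
python3 -m creep '[{"rx":0,"ry":0,"rz":0,"tx":0,"ty":-0.7,"tz":0,"hand":0},{"rx":0,"ry":0,"rz":0,"tx":0,"ty":-0.7,"tz":0,"hand":0.3},{"rx":0,"ry":0,"rz":0,"tx":0,"ty":-0.7,"tz":0,"hand":1},{"rx":0,"ry":0,"rz":0,"tx":0,"ty":-0.7,"tz":0,"hand":1},{"rx":0,"ry":0,"rz":0,"tx":0,"ty":-0.7,"tz":0,"hand":1},{"rx":0,"ry":0,"rz":0,"tx":0,"ty":-0.7,"tz":0,"hand":1},{"rx":0,"ry":0,"rz":0,"tx":0,"ty":-0.7,"tz":0,"hand":1}]' 60
python3 - <<'E'
from workcell import bot, viewer
import numpy as np,cv2
from h import *
s=bot.observe();print(s['clock'],s['position'].round(4),s['tool_rot'].round(4),s['force'],s['grip_width'])
f=viewer.grab_frame('wrist');f['state']=s;np.save('w3.npy',f);cv2.imwrite('pics/w4.png',cv2.convertScaleAbs(f['pixels'],alpha=1.6))
E
```

```text
clock: 5.3
position: [0.5162, -0.2934, 0.0338]
tool_rot: [3.14, -0.001, 0.376]
force: [-2.3, 0.4, 16.1]
grip_width: 0.0208
5.3 [ 0.5162 -0.2934  0.0338] [ 3.1402e+00 -8.0000e-04  3.7650e-01] [-2.33059233  0.41436368 16.1456907 ] 0.020839087073533838
```

View pics/w4.png

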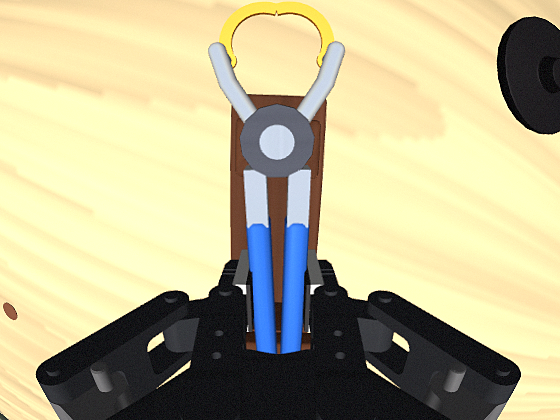

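```bash
python3 -m creep '[{"rx":0,"ry":0,"rz":0,"tx":0,"ty":0,"tz":-2,"hand":1},{"rx":0,"ry":0,"rz":0,"tx":0,"ty":0,"tz":-4,"hand":1},{"rx":0,"ry":0,"rz":0,"tx":0,"ty":0,"tz":-9,"hand":1},{"rx":0,"ry":0,"rz":0,"tx":0,"ty":0,"tz":-18,"hand":1},{"rx":0,"ry":0,"rz":0,"tx":0,"ty":0,"tz":-30,"hand":1},{"rx":0,"ry":0,"rz":0,"tx":0,"ty":0,"tz":-50,"hand":1},{"rx":0,"ry":0,"rz":0,"tx":0,"ty":0,"tz":-75,"hand":1},{"rx":0,"ry":0,"rz":0,"tx":0,"ty":0,"tz":-100,"hand":1}]' 48
python3 - <<'E'
from workcell import bot, viewer
import numpy as np,cv2
from h import *
s=bot.observe();print(s['clock'],s['position'].round(4),s['tool_rot'].round(4),s['force'],s['grip_width'])
f=viewer.grab_frame('wrist');f['state']=s;np.save('w4.npy',f);cv2.imwrite('pics/w5.png',cv2.convertScaleAbs(f['pixels'],alpha=1.6))
f=viewer.grab_frame('side');np.save('s5.npy',f);g=f['pixels'][200:350,250:450];cv2.imwrite('pics/s5.png',cv2.convertScaleAbs(cv2.resize(g,None,fx=4,fy=4,interpolation=2),alpha=1.6))
E
```

```text
clock: 6.15
position: [0.5158, -0.2926, 0.1346]
tool_rot: [3.141, -0.0, 0.377]
force: [0.7, -0.2, -1.2]
grip_width: 0.0208
6.15 [ 0.5158 -0.2926  0.1346] [ 3.1414e+00 -1.0000e-04  3.7660e-01] [ 0.71431071 -0.21476299 -1.18112902] 0.02083335537342727
```

View pics/w5.png

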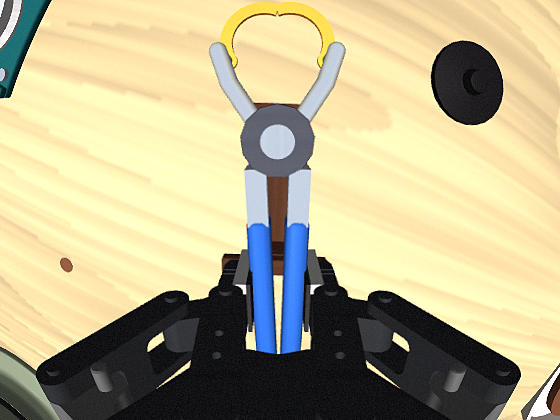

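View pics/s5.png

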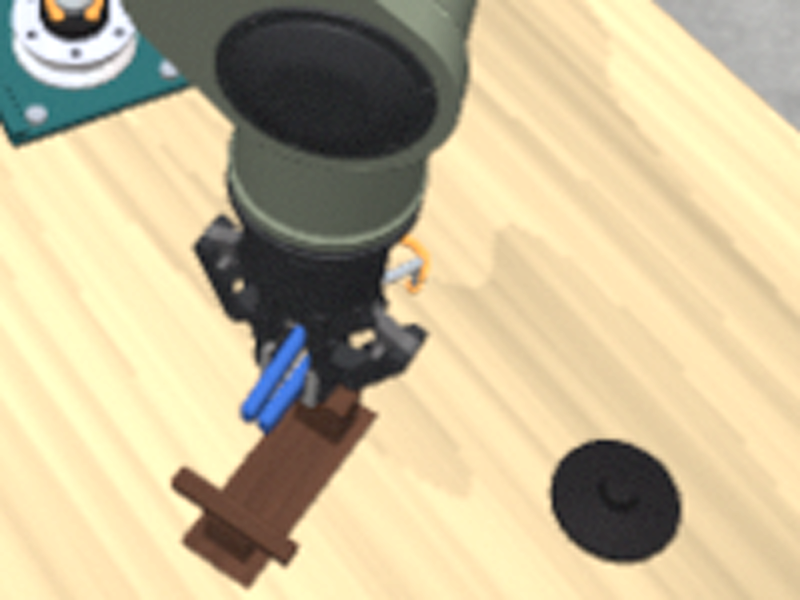

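```bash
python3 - <<'E'
from h import *
for n,dz in (('w3.npy',0),('w4.npy',None)):
    f=np.load(n,allow_pickle=True).item(); z0=f['state']['position'][2]
    for nm,uv,z in [('pivot',(277,141.5),.061),('innertop',(277,15),.0295),('innerL',(232.5,42),.0295),('innerR',(327.5,42),.0295),('outL',(222,42),.028),('outR',(336,42),.028),('gapL',(236,67),.0295),('gapR',(321,67),.0295),('tipL',(215,47),.04),('tipR',(338,47),.04),('blueL',(247,224),.061),('blueR',(308,224),.061)
    ,('blueL',(257,330),.061),('blueR',(303,330),.061)]: print(nm,wplane(f,uv,z-.0338+z0)[1])
E
python3 - <<'E'
import cv2
g=cv2.imread('pics/w5.png')[0:190,190:370];cv2.imwrite('pics/w5z.png',cv2.resize(g,None,fx=4,fy=3.1578 and 4,interpolation=2)[:600])
E
```

```text
pivot [ 0.0624  0.0002 -0.0272]
innertop [1.188e-01 1.000e-04 4.400e-03]
innerL [ 0.1061 -0.0197  0.0044]
innerR [0.1063 0.0227 0.0044]
outL [ 0.1067 -0.0247  0.0059]
outR [0.1069 0.0269 0.0059]
gapL [ 0.0943 -0.0181  0.0043]
gapR [0.0943 0.0197 0.0044]
tipL [ 0.1018 -0.0257 -0.0062]
tipR [ 0.1018  0.0256 -0.0061]
blueL [ 0.0318 -0.0111 -0.0272]
blueR [ 0.0318  0.0118 -0.0272]
blueL [-0.0172 -0.0086 -0.0272]
blueR [-0.0173  0.0115 -0.0272]
pivot [ 0.0624  0.0002 -0.0272]
innertop [1.188e-01 1.000e-04 4.300e-03]
innerL [ 0.1061 -0.0197  0.0043]
innerR [0.1062 0.0227 0.0043]
outL [ 0.1067 -0.0247  0.0058]
outR [0.1068 0.0269 0.0058]
gapL [ 0.0943 -0.0181  0.0043]
gapR [0.0943 0.0197 0.0043]
tipL [ 0.1018 -0.0256 -0.0062]
tipR [ 0.1017  0.0255 -0.0062]
blueL [ 0.0318 -0.0111 -0.0272]
blueR [ 0.0318  0.0118 -0.0272]
blueL [-0.0172 -0.0086 -0.0272]
blueR [-0.0173  0.0115 -0.0272]
```

View pics/w5z.png

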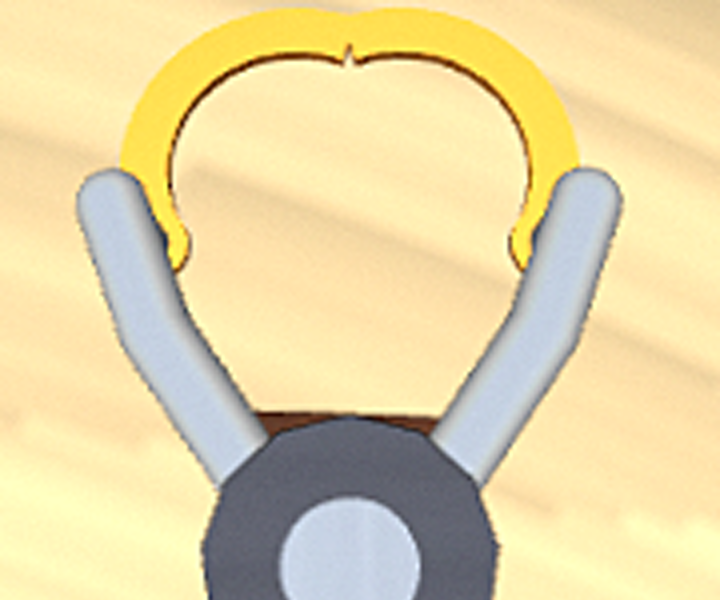

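```bash
python3 -m creep '[{"rx":0,"ry":0,"rz":0,"tx":6,"ty":-14,"tz":0,"hand":1},{"rx":0,"ry":0,"rz":0,"tx":18,"ty":-42,"tz":0,"hand":1},{"rx":0,"ry":0,"rz":0,"tx":34,"ty":-79,"tz":0,"hand":1},{"rx":0,"ry":0,"rz":0,"tx":50,"ty":-116,"tz":0,"hand":1},{"rx":0,"ry":0,"rz":0,"tx":66,"ty":-153,"tz":0,"hand":1},{"rx":0,"ry":0,"rz":0,"tx":82,"ty":-190,"tz":0,"hand":1},{"rx":0,"ry":0,"rz":0,"tx":98,"ty":-227,"tz":0,"hand":1},{"rx":0,"ry":0,"rz":0,"tx":114,"ty":-264,"tz":0,"hand":1}]'
python3 - <<'E'
from workcell import bot
s=bot.observe();print(s['clock'],s['qpos'].round(2),s['position'].round(4),s['tool_rot'].round(4))
E
```

```text
clock: 7.05
position: [0.524, -0.0028, 0.1324]
tool_rot: [-3.141, 0.001, 0.377]
force: [1.0, 0.3, -2.1]
grip_width: 0.0206
7.05 [-0.59  0.61  0.68  1.98 -0.55  0.75 -0.77] [ 0.524  -0.0028  0.1324] [-3.1411e+00  8.0000e-04  3.7720e-01]
```

```bash
python3 -m creep '[{"rx":0,"ry":0,"rz":0,"tx":15,"ty":-34,"tz":0,"hand":1},{"rx":0,"ry":0,"rz":0,"tx":31,"ty":-71,"tz":0,"hand":1},{"rx":0,"ry":0,"rz":0,"tx":46,"ty":-106,"tz":0,"hand":1},{"rx":0,"ry":0,"rz":0,"tx":60,"ty":-138,"tz":0,"hand":1},{"rx":0,"ry":0,"rz":0,"tx":69,"ty":-158,"tz":0,"hand":1},{"rx":0,"ry":0,"rz":0,"tx":73,"ty":-168,"tz":0,"hand":1},{"rx":0,"ry":0,"rz":0,"tx":73,"ty":-168,"tz":0,"hand":1},{"rx":0,"ry":0,"rz":0,"tx":73,"ty":-168,"tz":0,"hand":1}]'
python3 - <<'E'
from workcell import bot, viewer
import numpy as np,cv2
s=bot.observe();print(s['clock'],s['qpos'].round(2),s['position'].round(4),s['tool_rot'].round(4))
f=viewer.grab_frame('wrist');f['state']=s;np.save('w6.npy',f);cv2.imwrite('pics/w6.png',cv2.convertScaleAbs(f['pixels'],alpha=1.6))
g=f['pixels'][0:150,180:380];cv2.imwrite('pics/w6z.png',cv2.convertScaleAbs(cv2.resize(g,None,fx=4,fy=4,interpolation=2),alpha=1.8))
f=viewer.grab_frame('side');np.save('s6.npy',f);g=f['pixels'][130:260,180:360];cv2.imwrite('pics/s6.png',cv2.convertScaleAbs(cv2.resize(g,None,fx=4,fy=4,interpolation=2),alpha=1.6))
E
```

```text
clock: 7.85
position: [0.5306, 0.1768, 0.1327]
tool_rot: [3.141, 0.001, 0.376]
force: [-0.2, -0.2, -2.2]
grip_width: 0.0205
7.85 [-0.9   0.66  0.7   1.89 -0.58  0.8  -1.09] [0.5306 0.1768 0.1327] [3.1411e+00 5.0000e-04 3.7600e-01]
```

View pics/w6z.png

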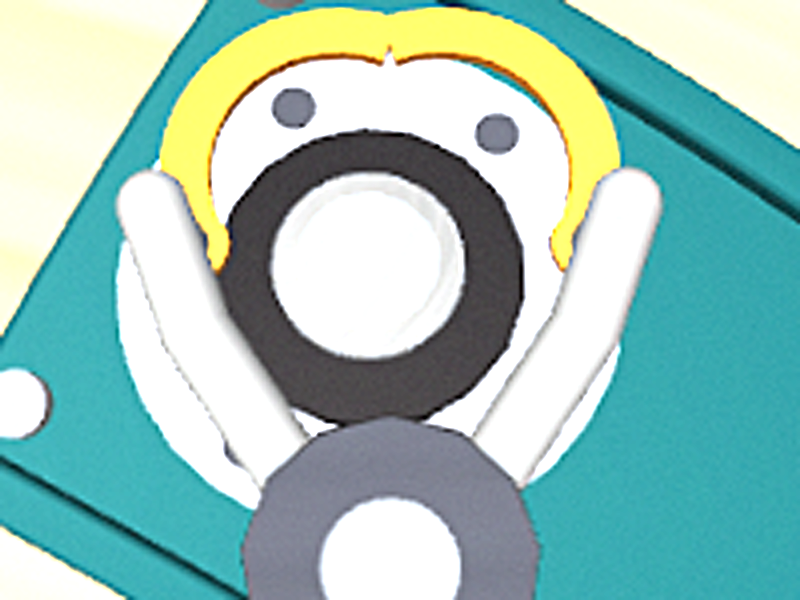

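View pics/s6.png

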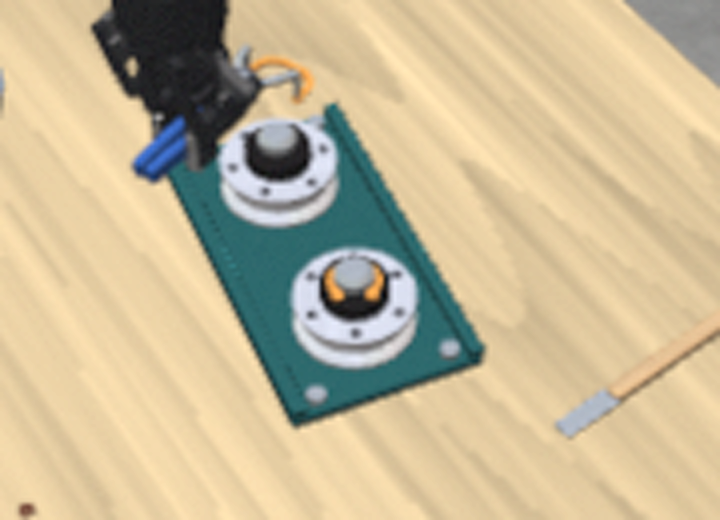

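Run:
```python
from h import *
f=np.load('w6.npy',allow_pickle=True).item()
q=lambda u,v:(180+(u+.5)/4-.5,(v+.5)/4-.5)
def circ(pts,z):
    P=np.array([wplane(f,q(*p),z)[0][:2] for p in pts]); A=np.c_[2*P,np.ones(len(P))]
    x=np.linalg.lstsq(A,(P**2).sum(1),rcond=None)[0]; return x[:2],np.sqrt(x[2]+x[:2]@x[:2])*1000
st,r=circ([(271,268),(466,262),(368,172),(368,358)],.069);print('stub',st,r)
hb,r=circ([(524,277),(373,129),(385,425),(260,184),(480,178)],.058);print('hub',hb,r)
for a in(-.0000,):
  for nm,p,zz in [('pivot',(390,562),.0272),('innertop',(390,58),-.0043),('inL',(211,165),-.0043),('inR',(571,165),-.0043),('gL',(231,240),-.0043),('gR',(549,240),-.0043)]:
    print(nm,wplane(f,q(*p),.1327+zz)[1])
from scipy.spatial.transform import Rotation as Ro
R=Ro.from_euler('xyz',f['state']['tool_rot']).as_matrix()
for c in (st,hb): print('tool xy',(R.T@(np.array([*c,0])-f['state']['position']))[:2])
```

```text
stub [0.62634091 0.21794607] 15.159651587632457
hub [0.62616705 0.21747418] 25.022816868381426
pivot [ 0.0629  0.0002 -0.0272]
innertop [0.1192 0.0002 0.0042]
inL [ 0.1066 -0.0198  0.0042]
inR [0.1067 0.0204 0.0042]
gL [ 0.0977 -0.0175  0.0042]
gR [0.0977 0.0179 0.0042]
tool xy [ 0.10425622 -0.00321382]
tool xy [ 0.10392124 -0.00283872]
```

```bash
python3 -m creep '[{"rx":0,"ry":0,"rz":0,"tx":1,"ty":-1.5,"tz":5,"hand":1},{"rx":0,"ry":0,"rz":0,"tx":2.3,"ty":-3.3,"tz":15,"hand":1},{"rx":0,"ry":0,"rz":0,"tx":2.3,"ty":-3.3,"tz":27,"hand":1},{"rx":0,"ry":0,"rz":0,"tx":2.3,"ty":-3.3,"tz":37,"hand":1},{"rx":0,"ry":0,"rz":0,"tx":2.3,"ty":-3.3,"tz":43,"hand":1},{"rx":0,"ry":0,"rz":0,"tx":2.3,"ty":-3.3,"tz":45,"hand":1},{"rx":0,"ry":0,"rz":0,"tx":2.3,"ty":-3.3,"tz":45,"hand":1},{"rx":0,"ry":0,"rz":0,"tx":2.3,"ty":-3.3,"tz":45,"hand":1}]'
python3 - <<'E'
from workcell import bot, viewer
import numpy as np,cv2
s=bot.observe();print(s['clock'],s['qpos'].round(2),s['position'].round(4),s['tool_rot'].round(4))
f=viewer.grab_frame('wrist');f['state']=s;np.save('w7.npy',f)
g=f['pixels'][0:150,180:380];cv2.imwrite('pics/w7z.png',cv2.convertScaleAbs(cv2.resize(g,None,fx=4,fy=4,interpolation=2),alpha=1.4))
f=viewer.grab_frame('side');np.save('s7.npy',f);g=f['pixels'][140:220,210:310];cv2.imwrite('pics/s7.png',cv2.convertScaleAbs(cv2.resize(g,None,fx=7,fy=7,interpolation=2),alpha=1.6))
E
```

```text
clock: 8.75
position: [0.532, 0.1818, 0.0881]
tool_rot: [3.142, -0.0, 0.377]
force: [-0.1, 0.8, -1.7]
grip_width: 0.0211
8.75 [-0.87  0.73  0.64  1.9  -0.64  0.72 -1.05] [0.532  0.1818 0.0881] [ 3.1415e+00 -4.0000e-04  3.7680e-01]
```

View pics/w7z.png

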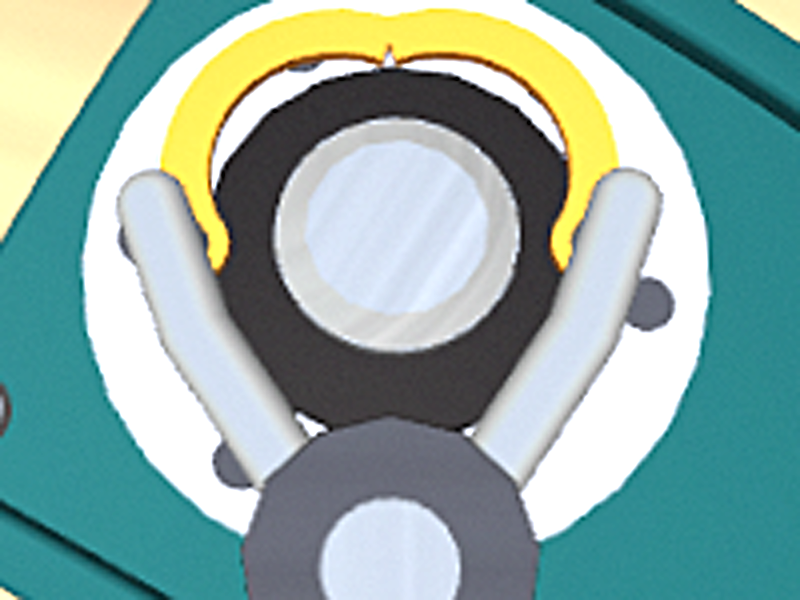

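View pics/s7.png

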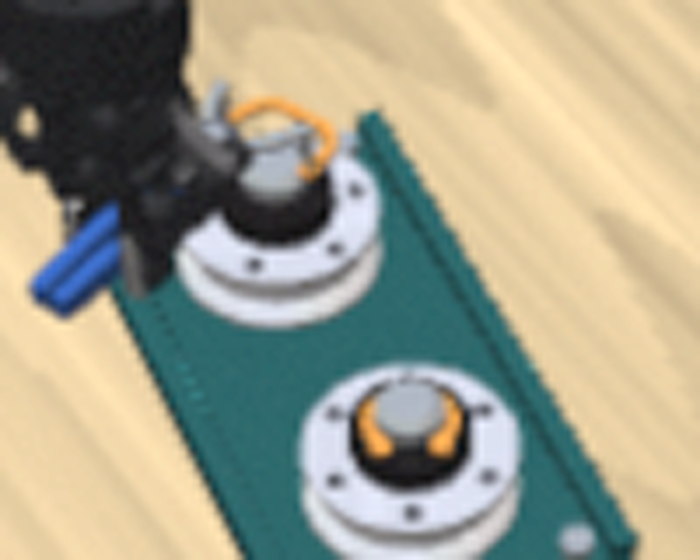

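```bash
cat > m.py <<'E'
from h import *
from scipy.spatial.transform import Rotation as Ro
def run(fn,pts,z,hub=None):
    f=np.load(fn,allow_pickle=True).item(); s=f['state']
    R=Ro.from_euler('xyz',s['tool_rot']).as_matrix()
    q=lambda u,v:(180+(u+.5)/4-.5,(v+.5)/4-.5)
    for pts,z in [(pts,z)]+([hub] if hub else []):
        P=np.array([wplane(f,q(*p),z)[0][:2] for p in pts]); A=np.c_[2*P,np.ones(len(P))]
        x=np.linalg.lstsq(A,(P**2).sum(1),rcond=None)[0]
        print('world',x[:2].round(4),'r',(np.sqrt(x[2]+x[:2]@x[:2])*1000).round(2),'tool',(R.T@(np.array([*x[:2],0])-s['position']))[:2].round(4))
E
python3 - <<'E'
from m import run
run('w7.npy',[(275,234),(519,234),(396,117),(396,353)],.069,([(305,227),(488,227),(396,140),(396,314)],.073))
run('w7.npy',[(83,290),(709,290),(250,544),(590,510)],.044,([(390,70),(287,100),(500,100),(388,425)],.058))
E
```

```text
world [0.6262 0.218 ] r 15.01 tool [0.1009 0.001 ]
world [0.6263 0.2181] r 10.92 tool [0.101  0.0009]
world [0.626 0.218] r 44.83 tool [0.1007 0.0009]
world [0.6267 0.2186] r 24.5 tool [0.1016 0.0007]
```

Run:
```python
from h import *
from scipy.optimize import minimize
f=np.load('w7.npy',allow_pickle=True).item()
q=lambda u,v:(180+(u+.5)/4-.5,(v+.5)/4-.5)
pts=[(211,165),(222,120),(258,78),(305,54),(345,52),(390,55),(435,52),(475,56),(525,82),(558,120),(571,165),(549,240),(231,240),(217,268),(562,268),(572,190),(208,190)]
for dz in (.0043,.003):
    P=np.array([wplane(f,q(*p),.0881-dz)[1][:2] for p in pts])*1000
    r=minimize(lambda c:-np.min(np.hypot(*(P-c).T)),[101,0],method='Nelder-Mead');print(dz,r.x,-r.fun)
    for c in ([100.9,.9],[101.5,.3]): print(c,np.min(np.hypot(*(P-c).T)), np.hypot(*(P-c).T).round(1))
```

```text
0.0043 [101.497182     0.19999665] 18.10272002953385
[100.9, 0.9] 17.298554852934974 [21.5 22.5 22.3 21.6 19.9 18.7 19.6 20.7 21.3 21.2 20.3 17.3 18.7 20.9
 19.5 19.8 21.2]
[101.5, 0.3] 18.005554698481244 [20.8 21.7 21.5 20.8 19.2 18.1 19.1 20.4 21.3 21.4 20.8 18.  18.2 20.5
 20.2 20.3 20.5]
0.003 [1.01436064e+02 4.73438577e-04] 17.76502729588967
[100.9, 0.9] 17.16071094098377 [21.2 22.1 21.9 21.1 19.5 18.3 19.2 20.3 20.9 20.9 20.  17.2 18.5 20.9
 19.5 19.6 20.9]
[101.5, 0.3] 17.700282483621557 [20.5 21.3 21.1 20.3 18.8 17.7 18.8 20.  20.9 21.1 20.5 17.9 18.1 20.5
 20.2 20.1 20.3]
```

```bash
python3 -m creep '[{"rx":0,"ry":0,"rz":0,"tx":-0.6,"ty":0.7,"tz":0,"hand":1},{"rx":0,"ry":0,"rz":0,"tx":-0.6,"ty":0.7,"tz":3,"hand":1},{"rx":0,"ry":0,"rz":0,"tx":-0.6,"ty":0.7,"tz":6,"hand":1},{"rx":0,"ry":0,"rz":0,"tx":-0.6,"ty":0.7,"tz":9,"hand":1},{"rx":0,"ry":0,"rz":0,"tx":-0.6,"ty":0.7,"tz":12,"hand":1},{"rx":0,"ry":0,"rz":0,"tx":-0.6,"ty":0.7,"tz":14,"hand":1},{"rx":0,"ry":0,"rz":0,"tx":-0.6,"ty":0.7,"tz":15,"hand":1},{"rx":0,"ry":0,"rz":0,"tx":-0.6,"ty":0.7,"tz":15,"hand":1}]'
python3 - <<'E'
from workcell import bot, viewer
import numpy as np,cv2
s=bot.observe();print(s['clock'],s['position'].round(4),s['tool_rot'].round(4),s['force'])
f=viewer.grab_frame('wrist');f['state']=s;np.save('w8.npy',f)
g=f['pixels'][0:150,180:380];cv2.imwrite('pics/w8z.png',cv2.convertScaleAbs(cv2.resize(g,None,fx=4,fy=4,interpolation=2),alpha=1.4))
E
```

```text
clock: 9.65
position: [0.5315, 0.1809, 0.0727]
tool_rot: [3.142, 0.0, 0.377]
force: [0.8, -0.0, -0.5]
grip_width: 0.0207
9.65 [0.5315 0.1809 0.0727] [3.1415e+00 1.0000e-04 3.7680e-01] [ 0.80479149 -0.00504185 -0.52917329]
```

View pics/w8z.png

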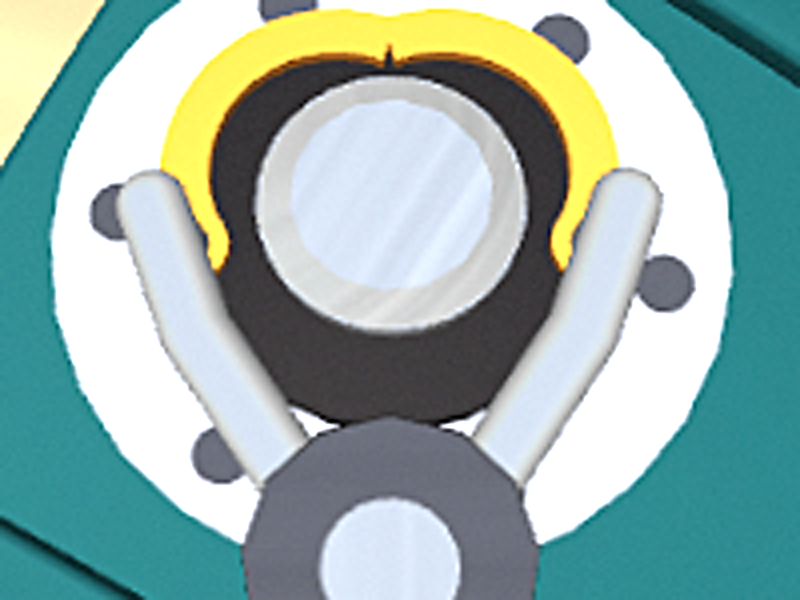

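```bash
python3 -m creep '[{"rx":0,"ry":0,"rz":0,"tx":0.4,"ty":0,"tz":1,"hand":1},{"rx":0,"ry":0,"rz":0,"tx":0.4,"ty":0,"tz":2,"hand":1},{"rx":0,"ry":0,"rz":0,"tx":0.4,"ty":0,"tz":3,"hand":1},{"rx":0,"ry":0,"rz":0,"tx":0.4,"ty":0,"tz":4,"hand":1},{"rx":0,"ry":0,"rz":0,"tx":0.4,"ty":0,"tz":5,"hand":1},{"rx":0,"ry":0,"rz":0,"tx":0.4,"ty":0,"tz":5.5,"hand":1},{"rx":0,"ry":0,"rz":0,"tx":0.4,"ty":0,"tz":5.5,"hand":1}]'
python3 - <<'E'
from workcell import bot, viewer
import numpy as np,cv2
s=bot.observe();print(s['clock'],s['position'].round(4),s['tool_rot'].round(4),s['force'],s['moment'])
f=viewer.grab_frame('wrist');f['state']=s;np.save('w9.npy',f)
g=f['pixels'][0:150,180:380];cv2.imwrite('pics/w9z.png',cv2.convertScaleAbs(cv2.resize(g,None,fx=4,fy=4,interpolation=2),alpha=1.4))
E
```

```text
clock: 10.4
position: [0.5318, 0.181, 0.0672]
tool_rot: [3.142, 0.0, 0.377]
force: [-0.3, -0.6, -0.8]
grip_width: 0.0209
10.4 [0.5318 0.181  0.0672] [3.1415e+00 1.0000e-04 3.7680e-01] [-0.34943171 -0.58182972 -0.83728803] [0.00986333 0.01927085 0.03207926]
```

View pics/w9z.png

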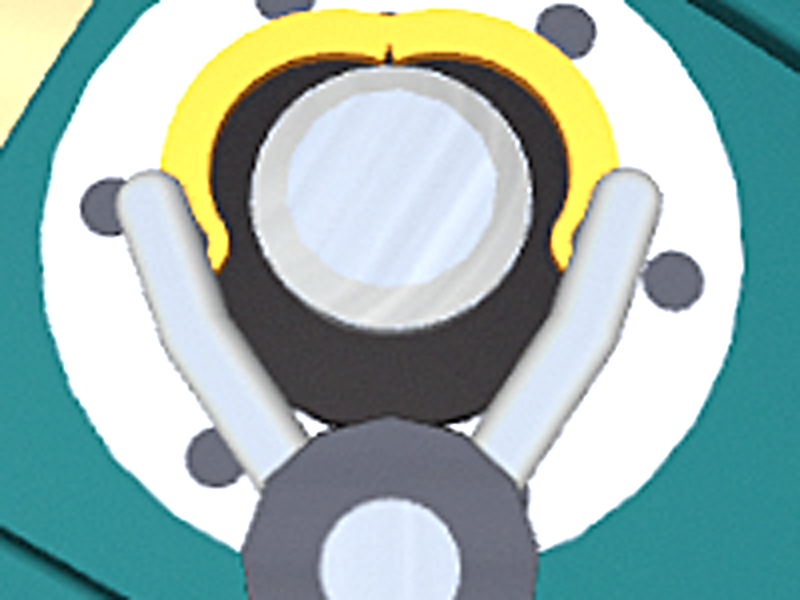

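```bash
python3 -m creep '[{"rx":0,"ry":0,"rz":0,"tx":0,"ty":0,"tz":0.4,"hand":1},{"rx":0,"ry":0,"rz":0,"tx":0,"ty":0,"tz":0.8,"hand":1},{"rx":0,"ry":0,"rz":0,"tx":0,"ty":0,"tz":1.1,"hand":1},{"rx":0,"ry":0,"rz":0,"tx":0,"ty":0,"tz":1.4,"hand":1},{"rx":0,"ry":0,"rz":0,"tx":0,"ty":0,"tz":1.4,"hand":1},{"rx":0,"ry":0,"rz":0,"tx":0,"ty":0,"tz":1.4,"hand":1}]'
python3 -c "
from workcell import bot
s=bot.observe();print(s['clock'],s['position'].round(4),s['tool_rot'].round(4),s['force'],s['moment'],s['grip_width'])"
```

```text
clock: 11.05
position: [0.5319, 0.1811, 0.0659]
tool_rot: [3.142, -0.0, 0.377]
force: [-0.8, 0.1, 0.4]
grip_width: 0.0206
11.05 [0.5319 0.1811 0.0659] [ 3.1416 -0.      0.3768] [-0.77399849  0.11716445  0.38002376] [-0.0872806   0.11737945 -0.00536475] 0.02063620738804009
```

```bash
for i in 1; do python3 -m creep '[{"rx":0,"ry":0,"rz":0,"tx":0,"ty":0,"tz":0.4,"hand":1},{"rx":0,"ry":0,"rz":0,"tx":0,"ty":0,"tz":0.4,"hand":1},{"rx":0,"ry":0,"rz":0,"tx":0,"ty":0,"tz":0.4,"hand":1}]'; done
python3 -c "
from workcell import bot
s=bot.observe();print(s['position'].round(4),s['tool_rot'].round(4),s['force'],s['moment'])"
```

```text
clock: 11.35
position: [0.5319, 0.1811, 0.0655]
tool_rot: [3.142, -0.0, 0.377]
force: [-1.6, -1.3, 1.1]
grip_width: 0.0208
[0.5319 0.1811 0.0655] [ 3.1416 -0.      0.3768] [-1.56310443 -1.28968446  1.07710285] [-0.09744519  0.13686994  0.01325841]
```

```bash
python3 -m creep '[{"rx":0,"ry":0,"rz":0,"tx":0,"ty":0,"tz":0.4,"hand":1},{"rx":0,"ry":0,"rz":0,"tx":0,"ty":0,"tz":0.4,"hand":1},{"rx":0,"ry":0,"rz":0,"tx":0,"ty":0,"tz":0.4,"hand":1}]'
python3 -c "
from workcell import bot
s=bot.observe();print(s['position'].round(4),s['tool_rot'].round(4),s['force'],s['moment'])"
```

```text
clock: 11.65
position: [0.5319, 0.181, 0.0651]
tool_rot: [3.142, -0.0, 0.377]
force: [-1.4, -0.6, 1.9]
grip_width: 0.0211
[0.5319 0.181  0.0651] [ 3.1416 -0.      0.3768] [-1.39725136 -0.59687822  1.87039031] [-0.07107287  0.14754084 -0.0099134 ]
```

Run:
```python
from workcell import bot, viewer
import numpy as np,cv2
for i in range(3):
    s=bot.observe();print(s['clock'],s['force'].round(2),s['moment'].round(3))
    if i<2:
        f=viewer.grab_frame(['wrist','side'][i]);f['state']=s;np.save(f'e{i}.npy',f)
        p=f['pixels']; g=p[0:150,180:380] if i==0 else p[150:200,220:300]
        cv2.imwrite(f'pics/e{i}.png',cv2.convertScaleAbs(cv2.resize(g,None,fx=4 if i==0 else 9,fy=4 if i==0 else 9,interpolation=2),alpha=1.6))
```

```text
11.65 [-1.4  -0.6   1.87] [-0.071  0.148 -0.01 ]
11.7 [-1.57 -0.45  1.38] [-0.05   0.177  0.   ]
11.75 [-1.21 -0.18  2.44] [-0.124  0.147 -0.004]
```

View pics/e0.png

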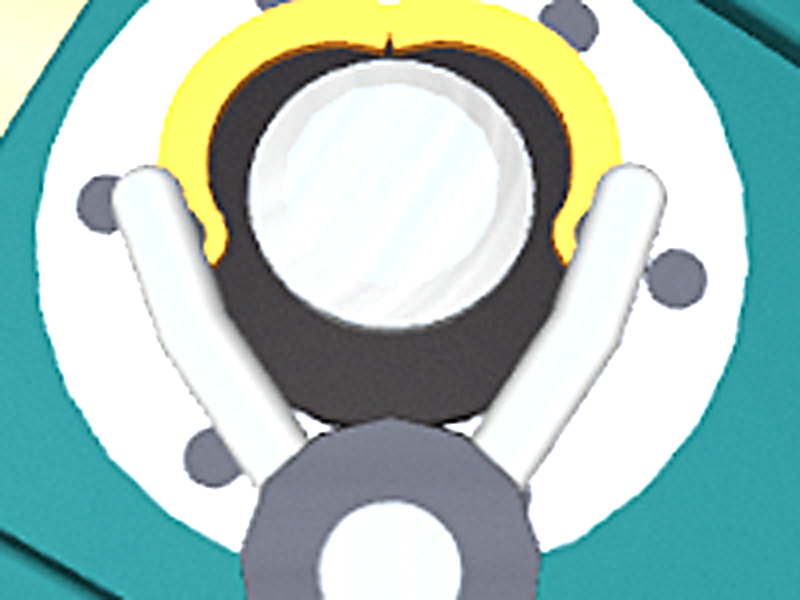

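View pics/e1.png

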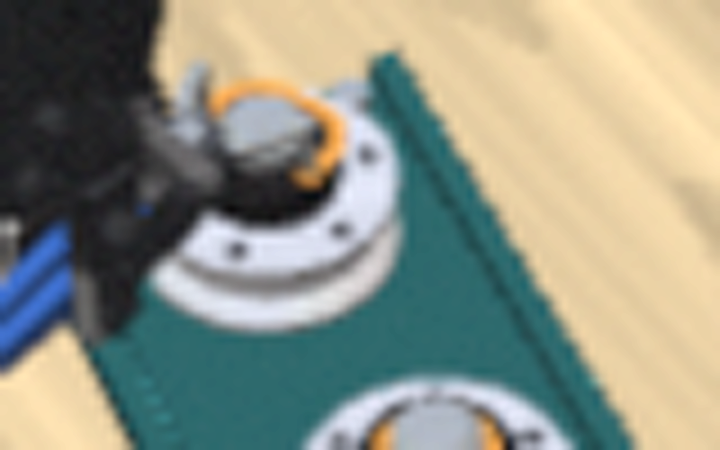

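```bash
python3 -m creep '[{"rx":0,"ry":0,"rz":0,"tx":0,"ty":0,"tz":-0.6,"hand":1},{"rx":0,"ry":0,"rz":0,"tx":0,"ty":0,"tz":-0.6,"hand":1},{"rx":0,"ry":0,"rz":0,"tx":0,"ty":0,"tz":-0.6,"hand":1}]'
python3 - <<'E'
from workcell import bot, viewer
import numpy as np,cv2
for i in range(2):
    s=bot.observe();print(s['clock'],s['position'].round(4),s['force'].round(2),s['moment'].round(3))
    if i<1:
        f=viewer.grab_frame('wrist');f['state']=s;np.save('e2.npy',f)
        a=[np.load(n,allow_pickle=True).item()['pixels'][0:150,180:380] for n in('w9.npy','e0.npy')]+[f['pixels'][0:150,180:380]]
        cv2.imwrite('pics/e2.png',cv2.convertScaleAbs(np.hstack([cv2.resize(x[:,20:180],None,fx=1.66,fy=4,interpolation=2) for x in a]),alpha=1.6))
        # column profile through x=278-ish for ring edge / pivot edges
        for x in a: 
            col=x[:,86:88].mean(1); print('yellow rows', np.round(col[8:20,2]-col[8:20,0]).astype(int).tolist(), 'pivot', np.round(x[100:112,95:100].mean((1,2))).astype(int).tolist())
E
```

```text
clock: 12.05
position: [0.532, 0.1811, 0.0657]
tool_rot: [3.142, -0.0, 0.377]
force: [0.5, 0.7, 0.3]
grip_width: 0.021
12.05 [0.532  0.1811 0.0657] [0.48 0.75 0.3 ] [ 0.044 -0.185 -0.003]
yellow rows [162, 162, 162, 164, 170, 109, 89, 7, -6, -6, 0, -2] pivot [45, 46, 47, 39, 63, 85, 84, 83, 83, 83, 83, 82]
yellow rows [162, 170, 122, 92, 10, -6, -1, 0, -7, 0, 0, -2] pivot [47, 46, 46, 43, 52, 84, 85, 84, 83, 83, 82, 83]
yellow rows [162, 164, 170, 110, 88, 10, -4, 0, 0, -1, 0, 0] pivot [47, 47, 46, 41, 57, 84, 85, 83, 83, 83, 82, 83]
12.1 [0.532  0.1811 0.0657] [0.03 0.7  0.8 ] [ 0.074 -0.173  0.022]
```

View pics/e2.png

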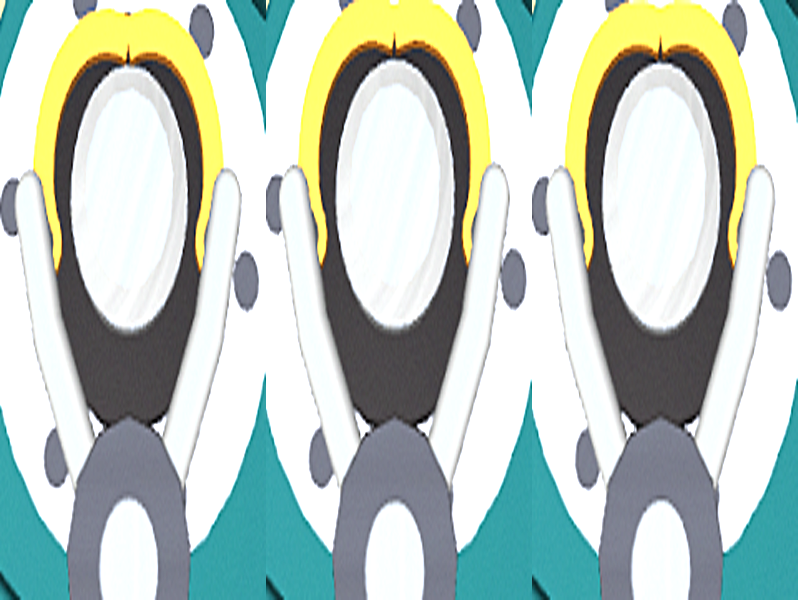

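```bash
python3 -m creep '[{"rx":0,"ry":0,"rz":0,"tx":0,"ty":0,"tz":0.2,"hand":1},{"rx":0,"ry":0,"rz":0,"tx":0,"ty":0,"tz":0.2,"hand":1},{"rx":0,"ry":0,"rz":0,"tx":0,"ty":0,"tz":0.2,"hand":1},{"rx":0,"ry":0,"rz":0,"tx":0,"ty":0,"tz":0.2,"hand":1}]'
python3 - <<'E'
from workcell import bot, viewer
import numpy as np,cv2
for i in range(6):
    s=bot.observe();print(s['clock'],s['position'].round(4),s['force'].round(2),s['moment'].round(3),s['grip_width'])
    f=viewer.grab_frame(['wrist','top','side'][i%3])
    if i<3: cv2.imwrite(f'pics/f{i}.png',cv2.convertScaleAbs(f['pixels'],alpha=1.5))
    if i==0:
        f['state']=s; np.save('e3.npy',f); x=f['pixels'][0:150,180:380];col=x[:,86:88].mean(1); print(np.round(col[8:20,2]-col[8:20,0]).astype(int).tolist())
E
```

```text
clock: 12.5
position: [0.5319, 0.1811, 0.0655]
tool_rot: [3.142, -0.0, 0.377]
force: [-0.5, 0.1, 0.8]
grip_width: 0.0211
12.5 [0.5319 0.1811 0.0655] [-0.54  0.11  0.82] [ 0.047 -0.272 -0.027] 0.02107344762581969
[162, 164, 168, 88, 86, -8, -2, -1, 0, -3, 0, -1]
12.55 [0.5319 0.1811 0.0655] [-0.33  0.1  -0.13] [ 0.094 -0.248 -0.025] 0.020620479440918448
12.6 [0.5319 0.1811 0.0655] [ 0.36  0.32 -0.48] [ 0.112 -0.2    0.015] 0.020820838791770407
12.65 [0.5319 0.1811 0.0655] [-0.65 -0.08  0.98] [ 0.095 -0.242  0.013] 0.020824380307059343
12.7 [0.5319 0.1811 0.0655] [ 0.87 -0.26  1.19] [ 0.074 -0.264  0.   ] 0.020929117398380142
12.75 [0.5319 0.1811 0.0655] [ 0.65 -0.18  0.16] [ 0.08  -0.309 -0.006] 0.020682660948440155
```

View pics/f0.png

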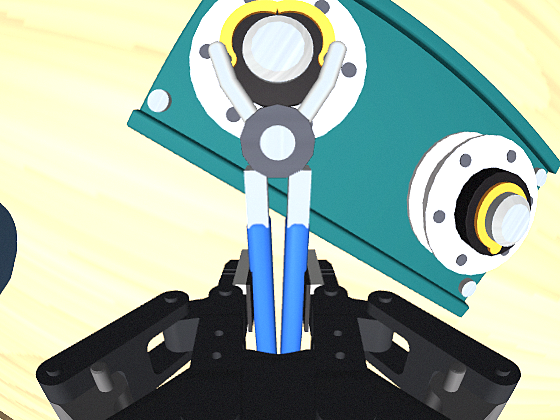

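View pics/f2.png

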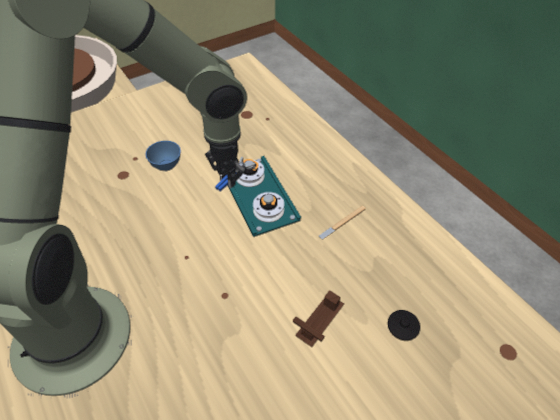

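```bash
python3 -c "
from workcell import bot
print(bot.job_done());s=bot.observe();print(s['clock'],s['position'],s['force'],s['grip_width'])"
```

```text
the job is handed in; nothing more can be done
None
the job is handed in; nothing more can be done
```

I gripped the circlip pliers by both handles, at first with 60 N and then 48 N, and squeezed them fully. I then lowered the spread circlip over the free stub (the +y one) down to the hub top. I handed the job in at about 12.8 s, still holding them squeezed.

**Position:** the last wrist picture shows the circlip around the stub with dark clearance on both sides and at the front. The wrist forces and moments suggest it rests on the hub with about 1–3 N. The final tool height of 65.5 mm agrees within about 1 mm with the 65.3 mm I expected.

**Rest of the scene:** the bowl, lid and turning tool look unmoved in the last side picture.

**What disagreed:**
- **Handle width:** the gripper read about 21 mm over the squeezed handles, not the 26 mm given. They look slightly past parallel, so the squeeze is full or a little more.
- **Grip position:** the pliers slid about 4 mm forward in the hand while closing. I corrected for this from the wrist pictures.
- **Level:** on touching the hub I first went about 1 mm too low, still only a few newtons. I backed off, and that left the pliers about half a degree nose-up.

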